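# Load the reaction block from the carrier lane in queue order

## Robot

A 7-joint arm with a two-finger parallel gripper is mounted at the origin on a cart in front of the work surface, level with it; the furniture and walls round the work are solid. World frame = base frame: x ahead of the robot, y to its left, z up, the work surface at z = 0. Lengths are in m, angles in rad, forces in N, time in s.
With the tool pointing down it reaches from about 0.4 to 0.85 m from the base axis. Payload 4.5 kg.
Tool frame: the origin (TCP) lies on the mounting face of the last link; the fingertips stand 166 mm ahead of it and the grasp point (between the pads) lies 147 mm ahead of it; z points along the fingers, y is the line along which they close (so a half turn about z gives the same grasp; the last joint's range is limited). The gripper opens to 88 mm and grips with 3 to 60 N. Pads are 18 mm wide; open, the fingers measure 123 mm over their backs; the gripper's body (75 mm by 187 mm) begins 45 mm behind the grasp point.
Start: joints at [-1.11, 0.689, -0.195, 1.565, 0.157, 0.902, -0.215], TCP at [0.259, 0.569, 0.405] pointing down, gripper open.
Joint ranges: [-3.01, 3.01], [-0.46, 2.08], [-1.47, 1.51], [0.13, 2.56], [-1, 4.14], [0.04, 2.09], [-2.66, 2.66]. Speed limits (rad/s): [2.57, 2.57, 3.14, 3.14, 3.14, 3.14, 3.14].

## Interface

Orientations are given as a 3x3 rotation matrix whose columns are the frame's x, y, z axes.
In Python, from station import manip gives the robot as it stands. The module is installed in compiled form; this text tells all that it offers.
- The arm moves only by the tool apply_moves, never from a script. Its argument "steps" is a list of rows, each an object with "slide": the shift along the tool's x, y, z in mm, a list of three; "twist": the turn about the tool's z in degrees. A call has 1 to 20 rows; each row is the pose to reach, as a shift and turn from the pose commanded when the call began, along the tool's axes at that moment; what a row does not reach only later rows make up. A row lasts 1/10 s, in which the tool goes at most 50 mm and 8.59 degrees, less where a joint would pass 70% of its speed; a pose out of reach is approached as far as the arm can. A call with a gripper value outside its range is refused whole. "gripper" is the closure, from -1 (fully open) to 1 (shut), set as the call begins (left out, the last holds). The fingers move at their own pace and stop on an object; "force" is the grip in N (left out, the last holds). Time passes only in rows, so rows that repeat a pose let the fingers close. It gives the time, the measured TCP pose, the force, the opening and the grip force at its end, in the units of the state.
- manip.observe(): the state, without advancing time (a new reading comes with each control period).
- manip.capture(name): name is "scene" or "top" or "wrist"; returns the picture (384x512x3 uint8, red, green, blue); there is no depth.
- manip.get_calibration(name): a dict with "fx", "fy", "cx", "cy" (pixels), "pose" (4x4, takes a point from camera to world coordinates). Camera axes: x right, y down, z forward; pixel columns grow to the right and rows downward; lengths in m; the calibration is good to about 2 mm. A picture is of the moment at which its call begins: read the wrist's pose just before it. get_calibration takes no time and is no camera call; for the wrist camera it gives the pose at the moment of the call.
- manip.job_done(): hands the job in; it is judged then, once.
The state is a dict: "time_s": time; "qpos": joint angles; "qvel": joint speeds; "effort": joint torques, N m; "tcp_pos": TCP position; "tcp_rot": TCP orientation; "force": force on the tool from outside, world axes, zero at the start; "ft_torque": the same for the moment, N m; "finger_gap": finger opening in m; "finger_force": force on a finger pad.
Only numpy, scipy, OpenCV 4.12 (cv2) and the standard library are available. Lean on these libraries where they do the work, as an engineer would, in place of code of your own. Each camera call takes 0.05 s, during which the arm holds its last target. There are 200 camera calls.

## Task

Move the four capped vials from the carriers in the conveyor lane into the wells of the aluminium reaction block, keeping the order of the queue, which is the only record of which sample is which: the vial waiting at the stop gate goes into the first well, beside the black thumbscrew, the next in the queue into the second well, and so on without a gap, so the fifth well stays empty. Every vial must end standing upright on the floor of its well and never be tipped over on the way; leave the empty carriers standing where they are in the lane.

Things in the scene. Friction and masses are not known exactly. Their poses are not given: they have to be found in the camera images.
- vial_b: capped glass vial, clear body 27 mm across with a paper label, white screw cap with a grey septum, 29 mm across, 81 mm tall over all (cap 67 to 81 mm above the foot), about 50 g. Origin: centre of its flat foot; z up. It starts in carrier_b, its neighbours 43 mm away: grip the cap from above, fingers closing across the row. The four are of one size; only the place in the queue counts.
- carrier_b: loose grey plastic puck, 41 mm across, 30 mm high, 0.12 kg, bore 31 mm across and 24 mm deep; vial_b starts in it, foot 6 mm above the puck's origin (centre of its underside). Four pucks queue 43 mm apart along the lane, a straight fixed aluminium channel 66 x 228 mm with its belt 10 mm and rails 27 mm above the bench; puck tops at 40 mm.
- vial_c: capped glass vial, clear body 27 mm across with a paper label, white screw cap with a grey septum, 29 mm across, 81 mm tall over all (cap 67 to 81 mm above the foot), about 50 g. Origin: centre of its flat foot; z up. It starts in carrier_c, its neighbours 43 mm away: grip the cap from above, fingers closing across the row. The four are of one size; only the place in the queue counts.
- carrier_c: loose grey plastic puck, 41 mm across, 30 mm high, 0.12 kg, bore 31 mm across and 24 mm deep; vial_c starts in it, foot 6 mm above the puck's origin (centre of its underside). Four pucks queue 43 mm apart along the lane, a straight fixed aluminium channel 66 x 228 mm with its belt 10 mm and rails 27 mm above the bench; puck tops at 40 mm.
- vial_d: capped glass vial, clear body 27 mm across with a paper label, white screw cap with a grey septum, 29 mm across, 81 mm tall over all (cap 67 to 81 mm above the foot), about 50 g. Origin: centre of its flat foot; z up. It starts in carrier_d, its neighbours 43 mm away: grip the cap from above, fingers closing across the row. The four are of one size; only the place in the queue counts.
- carrier_d: loose grey plastic puck, 41 mm across, 30 mm high, 0.12 kg, bore 31 mm across and 24 mm deep; vial_d starts in it, foot 6 mm above the puck's origin (centre of its underside). Four pucks queue 43 mm apart along the lane, a straight fixed aluminium channel 66 x 228 mm with its belt 10 mm and rails 27 mm above the bench; puck tops at 40 mm.
- vial_f: capped glass vial, clear body 27 mm across with a paper label, white screw cap with a grey septum, 29 mm across, 81 mm tall over all (cap 67 to 81 mm above the foot), about 50 g. Origin: centre of its flat foot; z up. It starts in carrier_f, its neighbours 43 mm away: grip the cap from above, fingers closing across the row. The four are of one size; only the place in the queue counts.
- carrier_f: loose grey plastic puck, 41 mm across, 30 mm high, 0.12 kg, bore 31 mm across and 24 mm deep; vial_f starts in it, foot 6 mm above the puck's origin (centre of its underside). Four pucks queue 43 mm apart along the lane, a straight fixed aluminium channel 66 x 228 mm with its belt 10 mm and rails 27 mm above the bench; puck tops at 40 mm.
- stop_gate: fixed stop closing the head of the lane: black bridge 92 mm long across the rails and 18 mm wide, a 30 mm steel roller on it, top 55 mm above the bench. Origin: centre of its underside, on the lane's centre line, 30 mm from the first puck's centre. It may be at either end of the lane. (Not to be touched: a hand press, 376 mm tall, at x 0.35 to 0.53, y -0.38 to -0.50; swing round it.)
- reaction_block: fixed aluminium block on a black foot, 70 x 286 mm, top at 48 mm. Origin: centre of its underside; z up. Five wells in a row at x = 0, y = +92, +46, 0, -46, -92 mm: 34 mm across, opening to 41 mm over the top 10 mm, flat floor at 10 mm. A black thumbscrew, 17 mm across, 66 mm high, on its +y end (y = +126 mm) marks the first well (y = +92 mm).
Not all that is in view belongs to the job. Leave any red look-alike of the vial_d alone.

How it is judged:
At the end, for the whole second after the job is handed in: Each vial stands in the well whose number from the thumbscrew is its carrier's number from the stop gate: within 8 mm of the well axis, foot under 16 mm above the block's underside, tilt under 0.15 rad, at rest; each carrier upright (0.1 rad) within 15 mm of its start (((horizontal distance between carrier_b and stop_gate between 0 and 0.0515 m and y of vial_b in the frame of reaction_block between 0.084 and 0.1 m) or (horizontal distance between carrier_b and stop_gate between 0.0515 and 0.0945 m and y of vial_b in the frame of reaction_block between 0.038 and 0.054 m) or (horizontal distance between carrier_b and stop_gate between 0.0945 and 0.1375 m and y of vial_b in the frame of reaction_block between -0.008 and 0.008 m) or (horizontal distance between carrier_b and stop_gate between 0.1375 and 0.181 m and y of vial_b in the frame of reaction_block between -0.054 and -0.038 m)) and x of vial_b in the frame of reaction_block between -0.008 and 0.008 m and z of each of vial_b, vial_c, vial_d, vial_f in the frame of reaction_block below 0.016 m and angle between each of vial_b, vial_c, vial_d, vial_f's own z axis and vertical below 0.15 rad and linear speed of each of vial_b, vial_c, vial_d, vial_f below 0.02 m/s and distance of each of carrier_b, carrier_c, carrier_d, carrier_f from where it was at the start of the episode below 0.015 m and angle between each of carrier_b, carrier_c, carrier_d, carrier_f's own z axis and vertical below 0.1 rad and ((horizontal distance between carrier_c and stop_gate between 0 and 0.0515 m and y of vial_c in the frame of reaction_block between 0.084 and 0.1 m) or (horizontal distance between carrier_c and stop_gate between 0.0515 and 0.0945 m and y of vial_c in the frame of reaction_block between 0.038 and 0.054 m) or (horizontal distance between carrier_c and stop_gate between 0.0945 and 0.1375 m and y of vial_c in the frame of reaction_block between -0.008 and 0.008 m) or (horizontal distance between carrier_c and stop_gate between 0.1375 and 0.181 m and y of vial_c in the frame of reaction_block between -0.054 and -0.038 m)) and x of vial_c in the frame of reaction_block between -0.008 and 0.008 m and ((horizontal distance between carrier_d and stop_gate between 0 and 0.0515 m and y of vial_d in the frame of reaction_block between 0.084 and 0.1 m) or (horizontal distance between carrier_d and stop_gate between 0.0515 and 0.0945 m and y of vial_d in the frame of reaction_block between 0.038 and 0.054 m) or (horizontal distance between carrier_d and stop_gate between 0.0945 and 0.1375 m and y of vial_d in the frame of reaction_block between -0.008 and 0.008 m) or (horizontal distance between carrier_d and stop_gate between 0.1375 and 0.181 m and y of vial_d in the frame of reaction_block between -0.054 and -0.038 m)) and x of vial_d in the frame of reaction_block between -0.008 and 0.008 m and ((horizontal distance between carrier_f and stop_gate between 0 and 0.0515 m and y of vial_f in the frame of reaction_block between 0.084 and 0.1 m) or (horizontal distance between carrier_f and stop_gate between 0.0515 and 0.0945 m and y of vial_f in the frame of reaction_block between 0.038 and 0.054 m) or (horizontal distance between carrier_f and stop_gate between 0.0945 and 0.1375 m and y of vial_f in the frame of reaction_block between -0.008 and 0.008 m) or (horizontal distance between carrier_f and stop_gate between 0.1375 and 0.181 m and y of vial_f in the frame of reaction_block between -0.054 and -0.038 m)) and x of vial_f in the frame of reaction_block between -0.008 and 0.008 m); the robot touches nothing.
It fails at once if a vial is tipped over (more than 0.6 rad from upright) (angle between any of vial_b, vial_c, vial_d, vial_f's own z axis and vertical above 0.6 rad).
It also fails if it takes over 120 s, if anything falls off the work surface, if the arm or the gripper's body presses on something with over 40 N, if the wrist force passes 120 N, or if a joint passes its speed limit or range.

## Working session

There is one attempt and no reset: what is moved stays moved. The work goes in short steps, Python scripts to look and compute and a tool call to move; the robot and the scene stay as the last step left them, time stands still between calls to the robot, and variables do not carry over. Pictures are saved under pics/ and viewed, at most 14 in all, crops included, and the job is handed in when it is done.

Besides the shell and the picture viewer there is one more tool, called after "Request:" as name(argument=value, ...), one argument or row to a line, values as JSON. apply_moves: Moves the arm, as the interface text tells. Its arguments: {"type":"object","properties":{"steps":{"type":"array","items":{"type":"object","properties":{"slide":{"type":"array","items":{"type":"number"}},"twist":{"type":"number"}}}},"gripper":{"type":"number"},"force":{"type":"number"}},"required":["steps"]}

```bash
mkdir -p pics; python3 - <<'E'
from station import manip
import cv2,numpy as np
for n in("scene","top"):
    im=manip.capture(n); cv2.imwrite(f"pics/{n}0.png",im[:,:,::-1])
    c=manip.get_calibration(n); print(n,c["fx"],c["cx"],c["cy"],np.round(c["pose"],3).tolist())
s=manip.observe(); print(s["time_s"],s["tcp_pos"],np.round(s["tcp_rot"],3),s["finger_gap"])
E
```

```text
scene 480.51001322190734 254.23032371579674 194.73140712096554 [[-0.736, -0.336, 0.588, 0.024], [-0.677, 0.336, -0.655, 0.467], [0.023, -0.88, -0.474, 0.461], [0.0, 0.0, 0.0, 1.0]]
top 403.42261828090375 263.71848093006747 190.58627694770001 [[0.03, -0.997, 0.078, 0.454], [-1.0, -0.029, 0.01, -0.072], [-0.008, -0.078, -0.997, 0.878], [0.0, 0.0, 0.0, 1.0]]
0.1 [0.25861673 0.56865487 0.40402372] [[-0.91   0.414 -0.001]
 [ 0.414  0.91  -0.002]
 [-0.    -0.002 -1.   ]] 0.08833812627903344
```

View pics/top0.png

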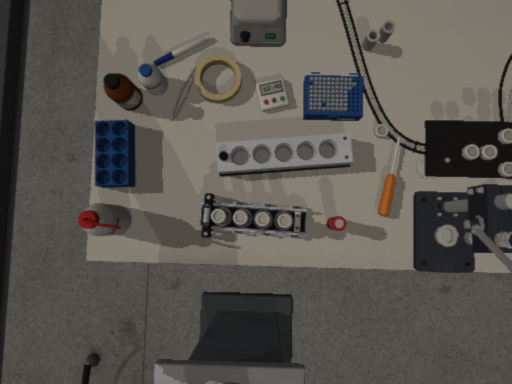

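View pics/scene0.png

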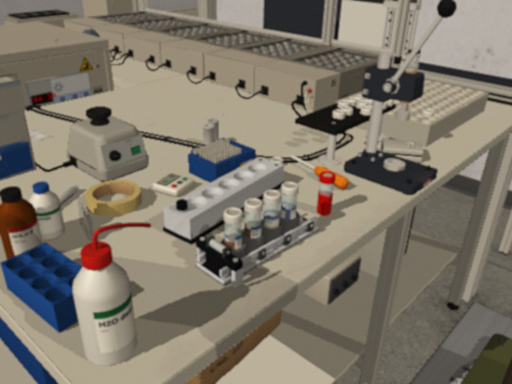

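The top view shows the four white caps at about (219,216), (241,218), (263,219) and (285,221). The gate is a black bridge at (208,215). The block's wells run from (240,156) to (327,150), with the thumbscrew at (223,156). Look-alikes are the red vial at (337,223) and the white caps at the right, (471,152) and (489,152), with others near (508,135). I'll check the choice in one crop.

```bash
cat > h.py <<'E'
from station import manip
import cv2,numpy as np
def ray(n,uv,z,c=None):
    c=c or manip.get_calibration(n); P=c["pose"]
    d=P[:3,:3]@np.array([(uv[0]-c["cx"])/c["fx"],(uv[1]-c["cy"])/c["fy"],1]); return P[:3,3]+d*(z-P[2,3])/d[2]
def tool(v): return 1000*manip.observe()["tcp_rot"].T@np.asarray(v)
E
python3 - <<'E'
from h import *
im=cv2.imread("pics/top0.png"); s=cv2.imread("pics/scene0.png")
a=cv2.resize(im[125:245,195:355],None,fx=5,fy=5,interpolation=cv2.INTER_CUBIC)
cv2.imwrite("pics/crop.png",a)
for uv,z in [((219,216),.097),((241,218),.097),((263,219),.097),((285,221),.097),((240,156),.048),((327,150),.048),((223,156),.066),((208,215),.055)]:
    print(uv,ray("top",uv,z).round(3))
E
```

```text
(219, 216) [0.463 0.021 0.097]
(241, 218) [ 0.461 -0.021  0.097]
(263, 219) [ 0.46  -0.064  0.097]
(285, 221) [ 0.458 -0.106  0.097]
(240, 156) [ 0.59  -0.012  0.048]
(327, 150) [ 0.607 -0.192  0.048]
(223, 156) [0.586 0.022 0.066]
(208, 215) [0.465 0.049 0.055]
```

View pics/crop.png

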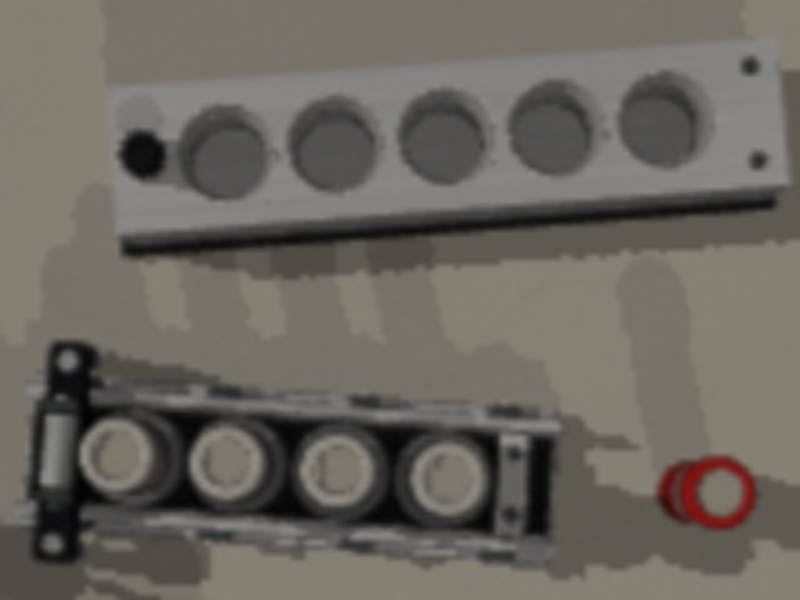

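The gate, a black bridge with a steel roller, is at crop (57,450), the +y end. The far end of the lane only has a low strip. So the queue from the gate runs (119,457), (228,461), (338,468), (449,476) in the crop. The thumbscrew at crop (142,153) also marks the +y end, and the red vial at (720,492) stays where it is. Next I'll move above them for a wrist-camera measurement.

Request:
apply_moves(
  steps=[
    {"slide":[-24,-23,0],"twist":4},
    {"slide":[-50,-48,0],"twist":8},
    {"slide":[-76,-74,0],"twist":12},
    {"slide":[-106,-103,0],"twist":16},
    {"slide":[-136,-133,0],"twist":20},
    {"slide":[-166,-162,0],"twist":24},
    {"slide":[-196,-191,0],"twist":28},
    {"slide":[-226,-220,0],"twist":32},
    {"slide":[-256,-250,0],"twist":36},
    {"slide":[-286,-280,0],"twist":41},
    {"slide":[-316,-310,0],"twist":46},
    {"slide":[-346,-338,0],"twist":51},
    {"slide":[-376,-367,0],"twist":56},
    {"slide":[-406,-396,0],"twist":60},
    {"slide":[-436,-425,0],"twist":64},
    {"slide":[-460,-448,0],"twist":66},
    {"slide":[-476,-464,0],"twist":68},
    {"slide":[-476,-464,0],"twist":68},
    {"slide":[-476,-464,0],"twist":68},
    {"slide":[-476,-464,0],"twist":68},
  ],
)

```text
time_s: 2.1
tcp_pos: [0.4995, -0.0489, 0.4045]
tcp_rot: [[0.04, 0.999, -0.001], [0.999, -0.04, 0.001], [0.001, -0.001, -1.0]]
force: [0.7, 0.8, -0.2]
finger_gap: 0.0883
finger_force: 0.0
```

```bash
python3 - <<'E'
from h import *
c=manip.get_calibration("wrist"); im=manip.capture("wrist"); cv2.imwrite("pics/w1.png",im[:,:,::-1])
print(c["fx"],np.round(c["pose"],4)); s=manip.observe(); print(s["time_s"],s["tcp_pos"],np.round(s["tcp_rot"],3),s["qpos"].round(2) if hasattr(s["qpos"],'round') else s["qpos"])
import pickle; pickle.dump(c,open("w1.pkl","wb"))
E
```

```text
313.02829904921856 [[ 9.992e-01 -3.840e-02 -9.800e-03  5.021e-01]
 [-3.960e-02 -9.655e-01 -2.573e-01  1.620e-02]
 [ 4.000e-04  2.575e-01 -9.663e-01  3.846e-01]
 [ 0.000e+00  0.000e+00  0.000e+00  1.000e+00]]
2.15 [ 0.49955148 -0.0488014   0.40457323] [[ 0.04   0.999 -0.001]
 [ 0.999 -0.04   0.001]
 [ 0.001 -0.001 -1.   ]] [-0.04  0.53  0.07  1.94 -0.05  0.68  0.02]
```

View pics/w1.png

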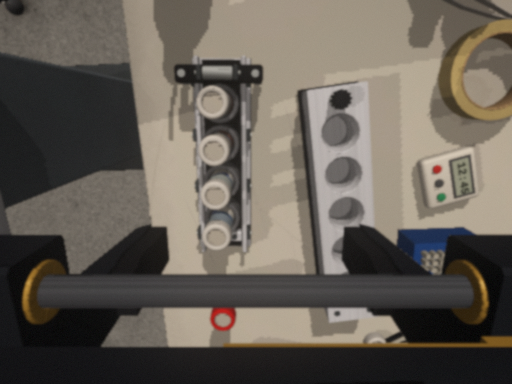

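The wrist view shows the gate at (218,73) and the caps at (214,102), (215,146), (215,191) and (217,234). It also shows the thumbscrew at (341,99) and the wells at (340,128), (344,172) and (347,213). Now I'll refine with contours and circles in both views.

```bash
python3 - <<'E'
from h import *
import pickle
cw=pickle.load(open("w1.pkl","rb")); ct=manip.get_calibration("top")
for n,c,f,roi,f0 in(("top",ct,"pics/top0.png",(195,125,355,245),0),("wrist",cw,"pics/w1.png",(185,60,385,260),0)):
    im=cv2.imread(f); x0,y0,x1,y1=roi; K=6
    g=cv2.resize(cv2.cvtColor(im,6)[y0:y1,x0:x1],None,fx=K,fy=K,interpolation=cv2.INTER_CUBIC)
    def px(u,v): return ((u+.5)/K-.5+x0,(v+.5)/K-.5+y0)
    dc=c["pose"][2,3]
    for lab,z,r in(("cap",.097,.0145),("rim",.048,.0205),("well",.038,.017)):
        R=c["fx"]*r/(dc-z)*K*(1 if n=="top" else .99)
        h=cv2.HoughCircles(g,cv2.HOUGH_GRADIENT_ALT,1.5,20,param1=120,param2=.6,minRadius=int(R*.85),maxRadius=int(R*1.12))
        print(n,lab,round(R))
        for u,v,q in ([] if h is None else h[0]): print("  ",np.round(px(u,v),1),round(q),ray(n,px(u,v),z,c).round(4))
# block top face outline in top view
im=cv2.cvtColor(cv2.imread("pics/top0.png"),6); 
print("gray block/bench",im[140,300],im[136,232],im[170,300],im[190,330])
E
```

```text
top cap 45
   [217.8 215.8] 44 [0.4637 0.0237 0.097 ]
   [239.6 217.3] 44 [ 0.462  -0.0185  0.097 ]
   [261.8 218.6] 43 [ 0.4609 -0.0615  0.097 ]
   [284.1 220.1] 43 [ 0.4593 -0.1045  0.097 ]
   [241.1 157.1] 44 [ 0.5795 -0.0174  0.097 ]
   [325.8 150.6] 44 [ 0.597  -0.1825  0.097 ]
top rim 60
   [262.8 218.3] 59 [ 0.4619 -0.0629  0.048 ]
   [282.8 151.6] 57 [ 0.6014 -0.1003  0.048 ]
   [241.8 217.1] 58 [ 0.4631 -0.0197  0.048 ]
   [261.1 153.8] 57 [ 0.5954 -0.0553  0.048 ]
   [282.8 220.8] 57 [ 0.458 -0.104  0.048]
   [239.1 154.6] 57 [ 0.5925 -0.0096  0.048 ]
   [305.1 149.6] 54 [ 0.6069 -0.1464  0.048 ]
   [219.8 216.1] 54 [0.4638 0.0255 0.048 ]
top well 49
   [284.1 220.1] 46 [ 0.4596 -0.107   0.038 ]
   [239.6 217.3] 46 [ 0.4626 -0.0144  0.038 ]
   [217.8 215.8] 46 [0.4644 0.0309 0.038 ]
   [261.8 218.6] 43 [ 0.4614 -0.0607  0.038 ]
   [336.6 222.8] 47 [ 0.4572 -0.2158  0.038 ]
   [282.1 151.6] 49 [ 0.6031 -0.0991  0.038 ]
   [259.8 153.3] 50 [ 0.5981 -0.0524  0.038 ]
wrist cap 94
wrist rim 113
wrist well 91
gray block/bench 131 115 49 114
```

```bash
python3 - <<'E'
from h import *
import pickle
c=pickle.load(open("w1.pkl","rb"))
for p in((214,102),(215,146),(215,191),(217,235)): print("cap",ray("w",p,.097,c).round(4))
for p in((340,129),(344,171.5),(347,213)): print("well?",ray("w",p,.048,c).round(4))
print("gate",ray("w",(219,73),.055,c).round(4),"screw",ray("w",(341,99),.066,c).round(4))
W=np.array([(.5925,-.0096),(.5954,-.0553),(.6014,-.1003),(.6069,-.1464)])
# rigid fit: centre (well3) and axis
s=np.array([92,46,0,-46])/1000; m=W.mean(0); d=((s-s.mean())[:,None]*(W-m)).sum(0); d/=np.linalg.norm(d)
print("axis",d,np.degrees(np.arctan2(d[0],d[1])),[(m+d*(k-s.mean())).round(4).tolist() for k in (.126,.092,.046,0,-.046)])
im=cv2.imread("pics/w1.png"); cv2.imwrite("pics/w1c.png",cv2.resize(im[60:260,180:390],None,fx=3,fy=3,interpolation=cv2.INTER_CUBIC))
E
```

```text
cap [0.4662 0.0226 0.097 ]
cap [ 0.4643 -0.016   0.097 ]
cap [ 0.4612 -0.0586  0.097 ]
cap [ 0.4599 -0.1035  0.097 ]
well? [ 0.5911 -0.0089  0.048 ]
well? [ 0.5969 -0.0549  0.048 ]
well? [ 0.6019 -0.103   0.048 ]
gate [0.468  0.0509 0.055 ] screw [0.5865 0.0212 0.066 ]
axis [-0.10741186  0.99421461] -6.166141743199782 [[0.588, 0.0245], [0.5916, -0.0093], [0.5966, -0.055], [0.6015, -0.1008], [0.6065, -0.1465]]
```

View pics/w1c.png

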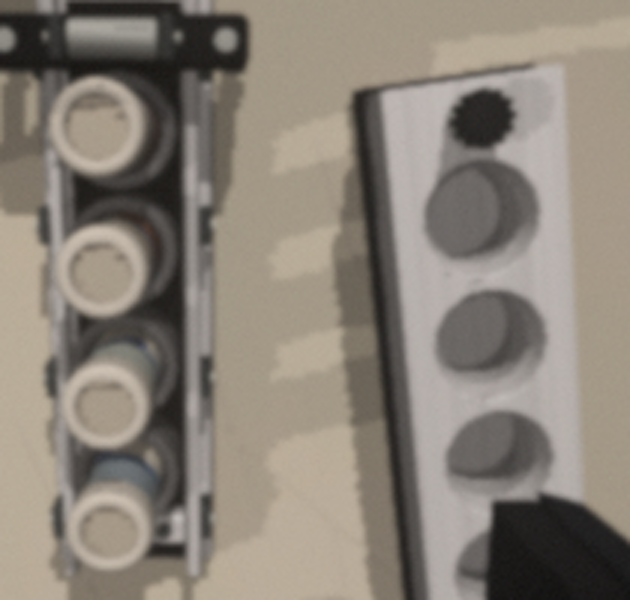

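Both views agree within about 2 mm: cap pitch 42–43 mm, well pitch 46 mm, and gate to first cap about 28 mm. I'll descend over the first cap.

Request:
apply_moves(
  steps=[
    {"slide":[20,-11,10]},
    {"slide":[45,-24,30]},
    {"slide":[64,-34,55]},
    {"slide":[70,-38,80]},
    {"slide":[70,-38,100]},
    {"slide":[70,-38,120]},
    {"slide":[70,-38,135]},
    {"slide":[70,-38,148]},
    {"slide":[70,-38,157]},
    {"slide":[70,-38,163]},
    {"slide":[70,-38,167]},
    {"slide":[70,-38,167]},
    {"slide":[70,-38,167]},
  ],
  gripper=-1,
)

```text
validation failed for argument at $.st...
```

```bash
python3 - <<'E'
from h import *
a=manip.capture("wrist");b=manip.capture("scene")
cv2.imwrite("pics/g1.png",np.hstack([cv2.resize(a,(400,300)),cv2.resize(b[130:310,140:380],(400,300))])[:,:,::-1])
E
```

```text
(no output)
```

View pics/g1.png

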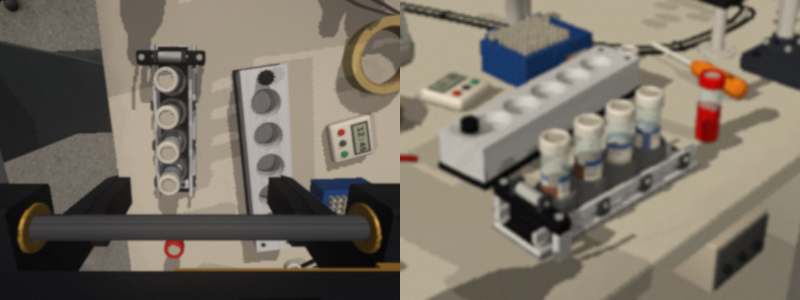

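The move was refused: rows need "twist" as well. Nothing moved, and the picture matches the earlier view. I'll resend it with twist.

Request:
apply_moves(
  steps=[
    {"slide":[20,-11,10],"twist":0},
    {"slide":[45,-24,30],"twist":0},
    {"slide":[64,-34,55],"twist":0},
    {"slide":[70,-38,80],"twist":0},
    {"slide":[70,-38,100],"twist":0},
    {"slide":[70,-38,120],"twist":0},
    {"slide":[70,-38,135],"twist":0},
    {"slide":[70,-38,148],"twist":0},
    {"slide":[70,-38,157],"twist":0},
    {"slide":[70,-38,163],"twist":0},
    {"slide":[70,-38,167],"twist":0},
    {"slide":[70,-38,167],"twist":0},
    {"slide":[70,-38,167],"twist":0},
  ],
  gripper=-1,
)

```text
time_s: 3.55
tcp_pos: [0.4651, 0.0212, 0.238]
tcp_rot: [[0.043, 0.999, 0.001], [0.999, -0.043, 0.0], [0.0, 0.001, -1.0]]
force: [-0.3, -0.1, 1.7]
finger_gap: 0.0879
finger_force: 0.0
```

```bash
python3 - <<'E'
from h import *
a=manip.capture("wrist");b=manip.capture("scene")
cv2.imwrite("pics/g2.png",np.hstack([cv2.resize(a,(400,300)),cv2.resize(b[130:310,140:380],(400,300))])[:,:,::-1])
E
```

```text
(no output)
```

View pics/g2.png

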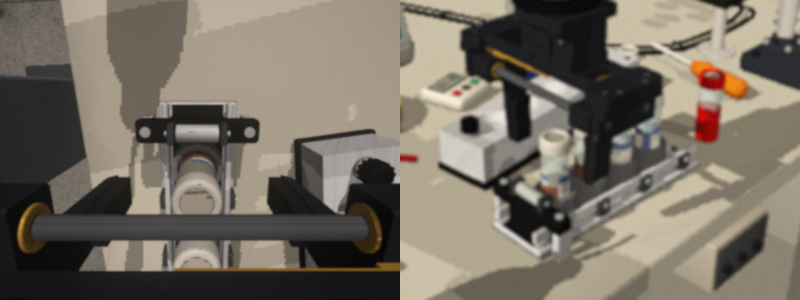

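The first cap sits at about (555,140) in the scene panel, midway between the fingertips at (520,135) and (595,180). The wrist view shows it centred across the row. Closing now.

Request:
apply_moves(
  steps=[
    {"slide":[0,0,0],"twist":0},
    {"slide":[0,0,0],"twist":0},
    {"slide":[0,0,0],"twist":0},
    {"slide":[0,0,0],"twist":0},
    {"slide":[0,0,0],"twist":0},
    {"slide":[0,0,0],"twist":0},
    {"slide":[0,0,0],"twist":0},
    {"slide":[0,0,0],"twist":0},
    {"slide":[0,0,0],"twist":0},
    {"slide":[0,0,0],"twist":0},
  ],
  gripper=1,
  force=15,
)

```text
time_s: 4.65
tcp_pos: [0.4649, 0.0211, 0.2377]
tcp_rot: [[0.043, 0.999, -0.0], [0.999, -0.043, 0.0], [0.0, -0.0, -1.0]]
force: [-0.5, -0.2, -0.2]
finger_gap: 0.0275
finger_force: 15.0
```

Request:
apply_moves(
  steps=[
    {"slide":[0,0,-3],"twist":0},
    {"slide":[0,0,-10],"twist":0},
    {"slide":[0,0,-20],"twist":0},
    {"slide":[0,0,-32],"twist":0},
    {"slide":[0,0,-46],"twist":0},
    {"slide":[0,0,-60],"twist":0},
    {"slide":[0,0,-74],"twist":0},
    {"slide":[0,0,-88],"twist":0},
    {"slide":[0,0,-100],"twist":0},
    {"slide":[0,0,-108],"twist":0},
    {"slide":[0,0,-113],"twist":0},
    {"slide":[0,0,-115],"twist":0},
    {"slide":[0,0,-115],"twist":0},
  ],
)

```text
time_s: 5.95
tcp_pos: [0.4649, 0.0211, 0.3528]
tcp_rot: [[0.043, 0.999, -0.0], [0.999, -0.043, 0.0], [0.0, -0.0, -1.0]]
force: [0.1, 0.4, -0.2]
finger_gap: 0.0273
finger_force: 15.0
```

```bash
python3 - <<'E'
from h import *
a=manip.capture("wrist");b=manip.capture("scene")
cv2.imwrite("pics/g3.png",np.hstack([cv2.resize(a,(400,300)),cv2.resize(b[70:310,100:420],(400,300))])[:,:,::-1])
E
```

```text
(no output)
```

View pics/g3.png

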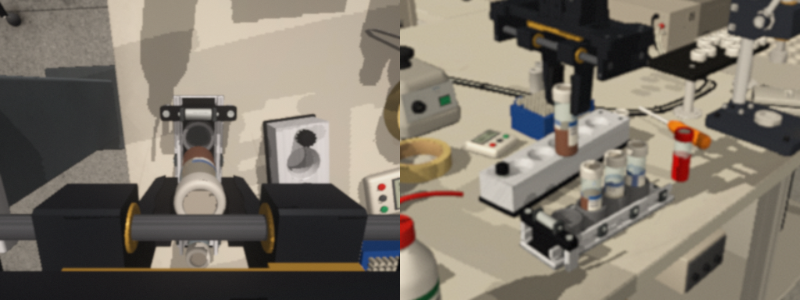

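Vial 1 is held and upright in the scene panel at (565,120), and its puck stays empty in the lane at wrist (198,135). I'll measure the cap's offset from the grasp axis, since it carries through to the well.

```bash
python3 - <<'E'
from h import *
c=manip.get_calibration("wrist"); s=manip.observe()
a=cv2.cvtColor(manip.capture("wrist"),7)
for v in (250,252,254):
    p=ray("w",(255.5,v),.212,c); print(p.round(4),(s["tcp_rot"].T@(p-s["tcp_pos"])*1000).round(1))
cv2.imwrite("pics/c4.png",cv2.resize(manip.capture("wrist")[200:290,190:320,::-1],None,fx=5,fy=5,interpolation=cv2.INTER_CUBIC))
E
```

```text
[0.4655 0.0285 0.212 ] [  7.4   0.4 140.4]
[0.4654 0.0276 0.212 ] [  6.5   0.4 140.4]
[0.4654 0.0267 0.212 ] [  5.6   0.4 140.4]
```

View pics/c4.png

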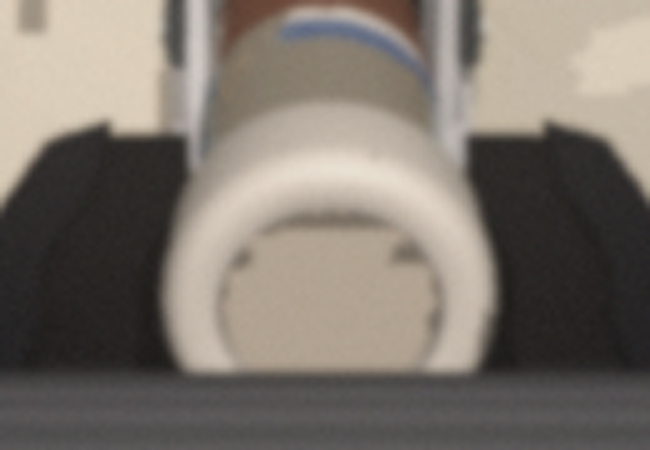

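The cap is centred across the fingers at (256,260) and sits about 2.5 mm along the row (+x of the tool) from the grasp axis. I'll compensate for that and carry it to well 1.

Request:
apply_moves(
  steps=[
    {"slide":[-2,8,0],"twist":0},
    {"slide":[-5,22,0],"twist":0},
    {"slide":[-9,42,0],"twist":0},
    {"slide":[-14,64,0],"twist":0},
    {"slide":[-19,86,0],"twist":0},
    {"slide":[-23,106,0],"twist":0},
    {"slide":[-26,120,0],"twist":0},
    {"slide":[-27,126,0],"twist":0},
    {"slide":[-27.5,128,0],"twist":0},
    {"slide":[-27.5,128,0],"twist":0},
    {"slide":[-27.5,128,12],"twist":0},
    {"slide":[-27.5,128,30],"twist":0},
    {"slide":[-27.5,128,46],"twist":0},
    {"slide":[-27.5,128,58],"twist":0},
    {"slide":[-27.5,128,66],"twist":0},
    {"slide":[-27.5,128,70],"twist":0},
    {"slide":[-27.5,128,70],"twist":0},
  ],
)

```text
time_s: 7.85
tcp_pos: [0.5916, -0.0118, 0.2823]
tcp_rot: [[0.043, 0.999, -0.001], [0.999, -0.043, 0.0], [0.0, -0.001, -1.0]]
force: [0.0, -0.0, -0.4]
finger_gap: 0.0276
finger_force: 15.0
```

```bash
python3 - <<'E'
from h import *
a=manip.capture("top");b=manip.capture("scene")
cv2.imwrite("pics/p1.png",np.hstack([cv2.resize(a[125:245,195:355],(400,300)),cv2.resize(b[110:290,140:380],(400,300))])[:,:,::-1])
E
```

```text
(no output)
```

View pics/p1.png

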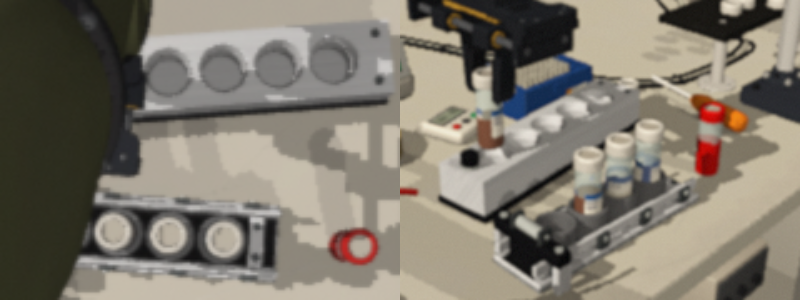

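The scene panel shows the vial's foot at (490,150), right over well 1 beside the thumbscrew at (468,158). I'll lower it to just above the floor.

Request:
apply_moves(
  steps=[
    {"slide":[0,0,6],"twist":0},
    {"slide":[0,0,13],"twist":0},
    {"slide":[0,0,20],"twist":0},
    {"slide":[0,0,27],"twist":0},
    {"slide":[0,0,34],"twist":0},
    {"slide":[0,0,40],"twist":0},
    {"slide":[0,0,44],"twist":0},
    {"slide":[0,0,47],"twist":0},
    {"slide":[0,0,49],"twist":0},
    {"slide":[0,0,50],"twist":0},
    {"slide":[0,0,50],"twist":0},
  ],
)

```text
time_s: 9.05
tcp_pos: [0.5917, -0.0118, 0.2328]
tcp_rot: [[0.043, 0.999, 0.0], [0.999, -0.043, 0.0], [0.0, 0.0, -1.0]]
force: [-0.5, -1.4, -0.5]
finger_gap: 0.0279
finger_force: 15.0
```

Request:
apply_moves(
  steps=[
    {"slide":[0,0,0],"twist":0},
    {"slide":[0,0,0],"twist":0},
    {"slide":[0,0,0],"twist":0},
    {"slide":[0,0,0],"twist":0},
    {"slide":[0,0,0],"twist":0},
    {"slide":[0,0,-5],"twist":0},
    {"slide":[0,0,-15],"twist":0},
    {"slide":[0,0,-30],"twist":0},
    {"slide":[0,0,-50],"twist":0},
    {"slide":[0,0,-75],"twist":0},
    {"slide":[0,0,-100],"twist":0},
    {"slide":[0,0,-112],"twist":0},
    {"slide":[0,0,-120],"twist":0},
    {"slide":[0,0,-120],"twist":0},
  ],
  gripper=-0.5,
)

```text
time_s: 10.45
tcp_pos: [0.5918, -0.0119, 0.3537]
tcp_rot: [[0.043, 0.999, 0.002], [0.999, -0.043, 0.0], [0.0, 0.002, -1.0]]
force: [0.6, 0.3, -0.1]
finger_gap: 0.0661
finger_force: 0.0
```

```bash
python3 - <<'E'
from h import *
a=manip.capture("wrist");b=manip.capture("scene")
c=manip.get_calibration("wrist"); import pickle; pickle.dump(c,open("w2.pkl","wb")); cv2.imwrite("pics/w2.png",a[:,:,::-1])
cv2.imwrite("pics/p2.png",np.hstack([cv2.resize(a,(400,300)),cv2.resize(b[110:290,140:380],(400,300))])[:,:,::-1])
E
```

```text
(no output)
```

View pics/p2.png

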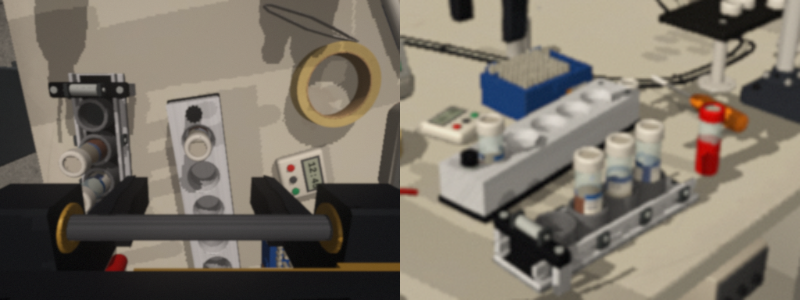

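Vial 1 stands in well 1, with its cap at wrist panel (198,147) and scene panel (490,127). I'll check that position numerically.

```bash
python3 - <<'E'
from h import *
import pickle
c=pickle.load(open("w2.pkl","rb")); print(ray("w",(253.5,188.5),.091,c).round(4))
s=manip.observe()
g=np.array([.463,-.0185,s["tcp_pos"][2]]); print(tool(g-s["tcp_pos"]))
E
```

```text
[ 0.5903 -0.0089  0.091 ]
[ -12.1764588  -127.95794871    0.16420889]
```

Request:
apply_moves(
  steps=[
    {"slide":[-1,-10,0],"twist":0},
    {"slide":[-3,-30,0],"twist":0},
    {"slide":[-5,-55,0],"twist":0},
    {"slide":[-8,-82,0],"twist":0},
    {"slide":[-10,-106,0],"twist":0},
    {"slide":[-12,-122,0],"twist":0},
    {"slide":[-12,-128,0],"twist":0},
    {"slide":[-12,-128,0],"twist":0},
    {"slide":[-12,-128,15],"twist":0},
    {"slide":[-12,-128,35],"twist":0},
    {"slide":[-12,-128,55],"twist":0},
    {"slide":[-12,-128,75],"twist":0},
    {"slide":[-12,-128,92],"twist":0},
    {"slide":[-12,-128,104],"twist":0},
    {"slide":[-12,-128,112],"twist":0},
    {"slide":[-12,-128,116],"twist":0},
    {"slide":[-12,-128,116],"twist":0},
    {"slide":[-12,-128,116],"twist":0},
  ],
)

```text
time_s: 12.35
tcp_pos: [0.4636, -0.0184, 0.237]
tcp_rot: [[0.043, 0.999, 0.001], [0.999, -0.043, 0.0], [0.0, 0.001, -1.0]]
force: [0.5, -0.4, -0.3]
finger_gap: 0.0659
finger_force: 0.0
```

Request:
apply_moves(
  steps=[
    {"slide":[0,0,0],"twist":0},
    {"slide":[0,0,0],"twist":0},
    {"slide":[0,0,0],"twist":0},
    {"slide":[0,0,0],"twist":0},
    {"slide":[0,0,0],"twist":0},
    {"slide":[0,0,0],"twist":0},
    {"slide":[0,0,0],"twist":0},
    {"slide":[0,0,0],"twist":0},
  ],
  gripper=1,
  force=15,
)

```text
time_s: 13.15
tcp_pos: [0.4632, -0.0183, 0.2368]
tcp_rot: [[0.043, 0.999, -0.0], [0.999, -0.043, 0.0], [0.0, -0.0, -1.0]]
force: [-0.8, 0.6, 0.9]
finger_gap: 0.0275
finger_force: 15.0
```

Request:
apply_moves(
  steps=[
    {"slide":[0,0,-3],"twist":0},
    {"slide":[0,0,-10],"twist":0},
    {"slide":[0,0,-20],"twist":0},
    {"slide":[0,0,-32],"twist":0},
    {"slide":[0,0,-46],"twist":0},
    {"slide":[0,0,-60],"twist":0},
    {"slide":[0,0,-74],"twist":0},
    {"slide":[0,0,-88],"twist":0},
    {"slide":[0,0,-100],"twist":0},
    {"slide":[0,0,-108],"twist":0},
    {"slide":[0,0,-113],"twist":0},
    {"slide":[0,0,-115],"twist":0},
    {"slide":[0,0,-115],"twist":0},
  ],
)

```text
time_s: 14.45
tcp_pos: [0.4632, -0.0184, 0.3517]
tcp_rot: [[0.043, 0.999, -0.0], [0.999, -0.043, 0.0], [0.0, -0.0, -1.0]]
force: [-0.9, -0.5, -0.7]
finger_gap: 0.0275
finger_force: 15.0
```

```bash
python3 - <<'E'
from h import *
a=manip.capture("wrist");b=manip.capture("scene"); s=manip.observe()
print(tool(np.array([.597,-.055,s["tcp_pos"][2]])-s["tcp_pos"]))
cv2.imwrite("pics/v2.png",np.hstack([cv2.resize(a,(400,300)),cv2.resize(b[70:310,100:420],(400,300))])[:,:,::-1])
E
```

```text
[-3.09117924e+01  1.35292390e+02 -1.09967434e-01]
```

View pics/v2.png

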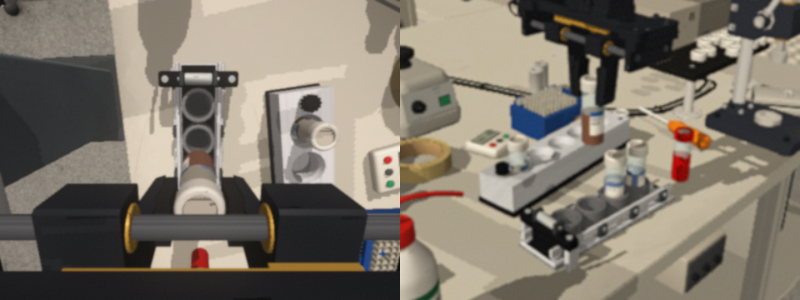

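Vial 2 is held upright and the two empty pucks are in place at wrist (198,105) and (198,140). On to well 2, compensating about 1.5 mm.

Request:
apply_moves(
  steps=[
    {"slide":[-2,8,0],"twist":0},
    {"slide":[-6,24,0],"twist":0},
    {"slide":[-11,45,0],"twist":0},
    {"slide":[-16,68,0],"twist":0},
    {"slide":[-22,92,0],"twist":0},
    {"slide":[-27,114,0],"twist":0},
    {"slide":[-31,128,0],"twist":0},
    {"slide":[-32,134,0],"twist":0},
    {"slide":[-32.5,135,0],"twist":0},
    {"slide":[-32.5,135,0],"twist":0},
    {"slide":[-32.5,135,12],"twist":0},
    {"slide":[-32.5,135,30],"twist":0},
    {"slide":[-32.5,135,46],"twist":0},
    {"slide":[-32.5,135,58],"twist":0},
    {"slide":[-32.5,135,66],"twist":0},
    {"slide":[-32.5,135,70],"twist":0},
    {"slide":[-32.5,135,70],"twist":0},
  ],
)

```text
time_s: 16.25
tcp_pos: [0.5967, -0.0566, 0.2813]
tcp_rot: [[0.043, 0.999, -0.001], [0.999, -0.043, 0.0], [0.0, -0.001, -1.0]]
force: [-0.2, -0.1, -0.1]
finger_gap: 0.0275
finger_force: 15.0
```

Request:
apply_moves(
  steps=[
    {"slide":[0,0,6],"twist":0},
    {"slide":[0,0,13],"twist":0},
    {"slide":[0,0,20],"twist":0},
    {"slide":[0,0,27],"twist":0},
    {"slide":[0,0,34],"twist":0},
    {"slide":[0,0,40],"twist":0},
    {"slide":[0,0,44],"twist":0},
    {"slide":[0,0,47],"twist":0},
    {"slide":[0,0,49],"twist":0},
    {"slide":[0,0,50],"twist":0},
    {"slide":[0,0,50],"twist":0},
  ],
)

```text
time_s: 17.35
tcp_pos: [0.5968, -0.0566, 0.2317]
tcp_rot: [[0.043, 0.999, 0.0], [0.999, -0.043, 0.0], [0.0, 0.0, -1.0]]
force: [0.4, -0.3, -0.1]
finger_gap: 0.0277
finger_force: 15.0
```

Request:
apply_moves(
  steps=[
    {"slide":[0,0,0],"twist":0},
    {"slide":[0,0,0],"twist":0},
    {"slide":[0,0,0],"twist":0},
    {"slide":[0,0,0],"twist":0},
    {"slide":[0,0,0],"twist":0},
    {"slide":[0,0,-5],"twist":0},
    {"slide":[0,0,-15],"twist":0},
    {"slide":[0,0,-30],"twist":0},
    {"slide":[0,0,-50],"twist":0},
    {"slide":[0,0,-75],"twist":0},
    {"slide":[0,0,-100],"twist":0},
    {"slide":[0,0,-112],"twist":0},
    {"slide":[0,0,-120],"twist":0},
    {"slide":[0,0,-120],"twist":0},
  ],
  gripper=-0.5,
)

```text
time_s: 18.75
tcp_pos: [0.5969, -0.0566, 0.3527]
tcp_rot: [[0.043, 0.999, 0.002], [0.999, -0.043, 0.0], [0.0, 0.002, -1.0]]
force: [0.1, -0.1, 0.0]
finger_gap: 0.0661
finger_force: 0.0
```

Request:
apply_moves(
  steps=[
    {"slide":[-1,-10,0],"twist":0},
    {"slide":[-3,-30,0],"twist":0},
    {"slide":[-5,-56,0],"twist":0},
    {"slide":[-7,-84,0],"twist":0},
    {"slide":[-9,-110,0],"twist":0},
    {"slide":[-10,-128,0],"twist":0},
    {"slide":[-10.5,-135.5,0],"twist":0},
    {"slide":[-10.5,-135.5,0],"twist":0},
    {"slide":[-10.5,-135.5,15],"twist":0},
    {"slide":[-10.5,-135.5,35],"twist":0},
    {"slide":[-10.5,-135.5,55],"twist":0},
    {"slide":[-10.5,-135.5,75],"twist":0},
    {"slide":[-10.5,-135.5,92],"twist":0},
    {"slide":[-10.5,-135.5,104],"twist":0},
    {"slide":[-10.5,-135.5,111],"twist":0},
    {"slide":[-10.5,-135.5,115],"twist":0},
    {"slide":[-10.5,-135.5,115],"twist":0},
    {"slide":[-10.5,-135.5,115],"twist":0},
  ],
)

```text
time_s: 20.55
tcp_pos: [0.4613, -0.0613, 0.237]
tcp_rot: [[0.043, 0.999, 0.001], [0.999, -0.043, 0.0], [0.0, 0.001, -1.0]]
force: [-0.0, -0.0, 0.8]
finger_gap: 0.0662
finger_force: 0.0
```

Request:
apply_moves(
  steps=[
    {"slide":[0,0,0],"twist":0},
    {"slide":[0,0,0],"twist":0},
    {"slide":[0,0,0],"twist":0},
    {"slide":[0,0,0],"twist":0},
    {"slide":[0,0,0],"twist":0},
    {"slide":[0,0,0],"twist":0},
    {"slide":[0,0,0],"twist":0},
    {"slide":[0,0,0],"twist":0},
  ],
  gripper=1,
  force=15,
)

```text
time_s: 21.35
tcp_pos: [0.4609, -0.0613, 0.2367]
tcp_rot: [[0.043, 0.999, -0.0], [0.999, -0.043, 0.0], [0.0, -0.0, -1.0]]
force: [-0.5, -0.4, 1.1]
finger_gap: 0.0276
finger_force: 15.0
```

Request:
apply_moves(
  steps=[
    {"slide":[0,0,-3],"twist":0},
    {"slide":[0,0,-10],"twist":0},
    {"slide":[0,0,-20],"twist":0},
    {"slide":[0,0,-32],"twist":0},
    {"slide":[0,0,-46],"twist":0},
    {"slide":[0,0,-60],"twist":0},
    {"slide":[0,0,-74],"twist":0},
    {"slide":[0,0,-88],"twist":0},
    {"slide":[0,0,-100],"twist":0},
    {"slide":[0,0,-108],"twist":0},
    {"slide":[0,0,-113],"twist":0},
    {"slide":[0,0,-115],"twist":0},
    {"slide":[0,0,-115],"twist":0},
  ],
)

```text
time_s: 22.65
tcp_pos: [0.4609, -0.0613, 0.3518]
tcp_rot: [[0.043, 0.999, 0.0], [0.999, -0.043, 0.0], [0.0, 0.0, -1.0]]
force: [-0.1, 0.2, -1.6]
finger_gap: 0.0273
finger_force: 15.0
```

```bash
python3 - <<'E'
from h import *
a=manip.capture("wrist");b=manip.capture("scene"); s=manip.observe()
print(tool(np.array([.602,-.1008,s["tcp_pos"][2]])-s["tcp_pos"]))
cv2.imwrite("pics/v3.png",np.hstack([cv2.resize(a,(400,300)),cv2.resize(b[70:310,100:420],(400,300))])[:,:,::-1])
E
```

```text
[-3.34616605e+01  1.42777462e+02 -1.35125694e-01]
```

View pics/v3.png

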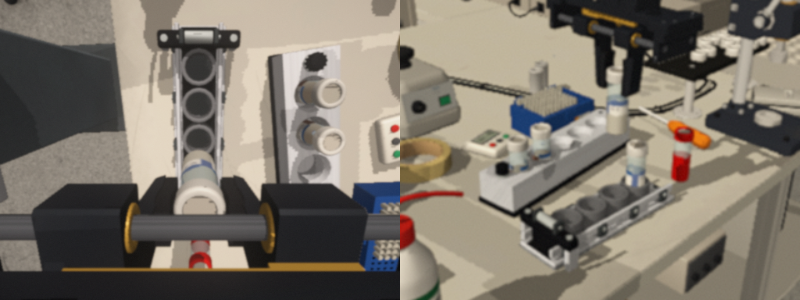

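Vials 1 and 2 stand in their wells at wrist (325,92) and (325,138). Vial 3 is held upright, and the three empty pucks stay in line. On to well 3.

Request:
apply_moves(
  steps=[
    {"slide":[-2,9,0],"twist":0},
    {"slide":[-6,25,0],"twist":0},
    {"slide":[-12,48,0],"twist":0},
    {"slide":[-18,73,0],"twist":0},
    {"slide":[-24,98,0],"twist":0},
    {"slide":[-29,121,0],"twist":0},
    {"slide":[-33,136,0],"twist":0},
    {"slide":[-34.5,142,0],"twist":0},
    {"slide":[-34.5,143,0],"twist":0},
    {"slide":[-34.5,143,0],"twist":0},
    {"slide":[-34.5,143,12],"twist":0},
    {"slide":[-34.5,143,30],"twist":0},
    {"slide":[-34.5,143,46],"twist":0},
    {"slide":[-34.5,143,58],"twist":0},
    {"slide":[-34.5,143,66],"twist":0},
    {"slide":[-34.5,143,70],"twist":0},
    {"slide":[-34.5,143,70],"twist":0},
  ],
)

```text
time_s: 24.45
tcp_pos: [0.6022, -0.1018, 0.2813]
tcp_rot: [[0.043, 0.999, -0.001], [0.999, -0.043, 0.0], [0.0, -0.001, -1.0]]
force: [-0.2, -1.2, -1.3]
finger_gap: 0.0274
finger_force: 15.0
```

Request:
apply_moves(
  steps=[
    {"slide":[0,0,6],"twist":0},
    {"slide":[0,0,13],"twist":0},
    {"slide":[0,0,20],"twist":0},
    {"slide":[0,0,27],"twist":0},
    {"slide":[0,0,34],"twist":0},
    {"slide":[0,0,40],"twist":0},
    {"slide":[0,0,44],"twist":0},
    {"slide":[0,0,47],"twist":0},
    {"slide":[0,0,49],"twist":0},
    {"slide":[0,0,50],"twist":0},
    {"slide":[0,0,50],"twist":0},
  ],
)

```text
time_s: 25.55
tcp_pos: [0.6024, -0.1019, 0.2318]
tcp_rot: [[0.043, 0.999, 0.0], [0.999, -0.043, 0.0], [0.0, 0.0, -1.0]]
force: [0.9, 0.3, -1.0]
finger_gap: 0.0275
finger_force: 15.0
```

Request:
apply_moves(
  steps=[
    {"slide":[0,0,0],"twist":0},
    {"slide":[0,0,0],"twist":0},
    {"slide":[0,0,0],"twist":0},
    {"slide":[0,0,0],"twist":0},
    {"slide":[0,0,0],"twist":0},
    {"slide":[0,0,-5],"twist":0},
    {"slide":[0,0,-15],"twist":0},
    {"slide":[0,0,-30],"twist":0},
    {"slide":[0,0,-50],"twist":0},
    {"slide":[0,0,-75],"twist":0},
    {"slide":[0,0,-100],"twist":0},
    {"slide":[0,0,-112],"twist":0},
    {"slide":[0,0,-120],"twist":0},
    {"slide":[0,0,-120],"twist":0},
  ],
  gripper=-0.5,
)

```text
time_s: 26.95
tcp_pos: [0.6025, -0.1019, 0.3527]
tcp_rot: [[0.043, 0.999, 0.002], [0.999, -0.043, -0.0], [-0.0, 0.002, -1.0]]
force: [-0.1, 0.3, -0.2]
finger_gap: 0.0663
finger_force: 0.0
```

Request:
apply_moves(
  steps=[
    {"slide":[-1,-10,0],"twist":0},
    {"slide":[-2,-30,0],"twist":0},
    {"slide":[-4,-58,0],"twist":0},
    {"slide":[-6,-88,0],"twist":0},
    {"slide":[-7,-116,0],"twist":0},
    {"slide":[-8,-135,0],"twist":0},
    {"slide":[-9,-142.5,0],"twist":0},
    {"slide":[-9,-142.5,0],"twist":0},
    {"slide":[-9,-142.5,15],"twist":0},
    {"slide":[-9,-142.5,35],"twist":0},
    {"slide":[-9,-142.5,55],"twist":0},
    {"slide":[-9,-142.5,75],"twist":0},
    {"slide":[-9,-142.5,92],"twist":0},
    {"slide":[-9,-142.5,104],"twist":0},
    {"slide":[-9,-142.5,111],"twist":0},
    {"slide":[-9,-142.5,115],"twist":0},
    {"slide":[-9,-142.5,115],"twist":0},
    {"slide":[-9,-142.5,115],"twist":0},
  ],
)

```text
time_s: 28.75
tcp_pos: [0.4599, -0.1048, 0.2371]
tcp_rot: [[0.043, 0.999, 0.001], [0.999, -0.043, -0.0], [-0.0, 0.001, -1.0]]
force: [0.1, 0.5, 0.7]
finger_gap: 0.0661
finger_force: 0.0
```

Request:
apply_moves(
  steps=[
    {"slide":[0,0,0],"twist":0},
    {"slide":[0,0,0],"twist":0},
    {"slide":[0,0,0],"twist":0},
    {"slide":[0,0,0],"twist":0},
    {"slide":[0,0,0],"twist":0},
    {"slide":[0,0,0],"twist":0},
    {"slide":[0,0,0],"twist":0},
    {"slide":[0,0,0],"twist":0},
  ],
  gripper=1,
  force=15,
)

```text
time_s: 29.55
tcp_pos: [0.4595, -0.1048, 0.2367]
tcp_rot: [[0.043, 0.999, -0.0], [0.999, -0.043, 0.0], [0.0, -0.0, -1.0]]
force: [0.4, -0.5, 2.1]
finger_gap: 0.0277
finger_force: 15.0
```

Request:
apply_moves(
  steps=[
    {"slide":[0,0,-3],"twist":0},
    {"slide":[0,0,-10],"twist":0},
    {"slide":[0,0,-20],"twist":0},
    {"slide":[0,0,-32],"twist":0},
    {"slide":[0,0,-46],"twist":0},
    {"slide":[0,0,-60],"twist":0},
    {"slide":[0,0,-74],"twist":0},
    {"slide":[0,0,-88],"twist":0},
    {"slide":[0,0,-100],"twist":0},
    {"slide":[0,0,-108],"twist":0},
    {"slide":[0,0,-113],"twist":0},
    {"slide":[0,0,-115],"twist":0},
    {"slide":[0,0,-115],"twist":0},
  ],
)

```text
time_s: 30.85
tcp_pos: [0.4595, -0.1047, 0.3517]
tcp_rot: [[0.043, 0.999, -0.0], [0.999, -0.043, 0.0], [0.0, -0.0, -1.0]]
force: [0.4, 0.4, -0.5]
finger_gap: 0.0278
finger_force: 15.0
```

```bash
python3 - <<'E'
from h import *
s=manip.observe()
print(tool(np.array([.607,-.1465,s["tcp_pos"][2]])-s["tcp_pos"]))
E
```

```text
[-3.54073787e+01  1.49132832e+02 -1.10399741e-02]
```

Vial 4 is gripped with the same gap and force as the others. On to well 4.

Request:
apply_moves(
  steps=[
    {"slide":[-2,9,0],"twist":0},
    {"slide":[-6,26,0],"twist":0},
    {"slide":[-12,50,0],"twist":0},
    {"slide":[-18,76,0],"twist":0},
    {"slide":[-25,102,0],"twist":0},
    {"slide":[-30,126,0],"twist":0},
    {"slide":[-34,142,0],"twist":0},
    {"slide":[-36.5,148,0],"twist":0},
    {"slide":[-36.5,149,0],"twist":0},
    {"slide":[-36.5,149,0],"twist":0},
    {"slide":[-36.5,149,12],"twist":0},
    {"slide":[-36.5,149,30],"twist":0},
    {"slide":[-36.5,149,46],"twist":0},
    {"slide":[-36.5,149,58],"twist":0},
    {"slide":[-36.5,149,66],"twist":0},
    {"slide":[-36.5,149,70],"twist":0},
    {"slide":[-36.5,149,70],"twist":0},
  ],
)

```text
time_s: 32.55
tcp_pos: [0.6068, -0.1476, 0.2813]
tcp_rot: [[0.043, 0.999, -0.001], [0.999, -0.043, 0.0], [0.0, -0.001, -1.0]]
force: [-0.7, -0.5, -0.1]
finger_gap: 0.0277
finger_force: 15.0
```

Request:
apply_moves(
  steps=[
    {"slide":[0,0,6],"twist":0},
    {"slide":[0,0,13],"twist":0},
    {"slide":[0,0,20],"twist":0},
    {"slide":[0,0,27],"twist":0},
    {"slide":[0,0,34],"twist":0},
    {"slide":[0,0,40],"twist":0},
    {"slide":[0,0,44],"twist":0},
    {"slide":[0,0,47],"twist":0},
    {"slide":[0,0,49],"twist":0},
    {"slide":[0,0,50],"twist":0},
    {"slide":[0,0,50],"twist":0},
  ],
)

```text
time_s: 33.65
tcp_pos: [0.6069, -0.1476, 0.2317]
tcp_rot: [[0.043, 0.999, 0.0], [0.999, -0.043, 0.0], [0.0, 0.0, -1.0]]
force: [0.1, -0.9, -0.6]
finger_gap: 0.028
finger_force: 15.0
```

Request:
apply_moves(
  steps=[
    {"slide":[0,0,0],"twist":0},
    {"slide":[0,0,0],"twist":0},
    {"slide":[0,0,0],"twist":0},
    {"slide":[0,0,0],"twist":0},
    {"slide":[0,0,0],"twist":0},
    {"slide":[0,0,-5],"twist":0},
    {"slide":[0,0,-15],"twist":0},
    {"slide":[0,0,-30],"twist":0},
    {"slide":[0,0,-50],"twist":0},
    {"slide":[0,0,-75],"twist":0},
    {"slide":[0,0,-100],"twist":0},
    {"slide":[0,0,-112],"twist":0},
    {"slide":[0,0,-120],"twist":0},
    {"slide":[0,0,-120],"twist":0},
  ],
  gripper=-0.5,
)

```text
time_s: 35.05
tcp_pos: [0.607, -0.1477, 0.3527]
tcp_rot: [[0.043, 0.999, 0.002], [0.999, -0.043, -0.0], [-0.0, 0.002, -1.0]]
force: [0.1, -0.2, -1.2]
finger_gap: 0.0662
finger_force: 0.0
```

Request:
apply_moves(
  steps=[
    {"slide":[20,0,-10],"twist":0},
    {"slide":[50,0,-20],"twist":0},
    {"slide":[85,0,-30],"twist":0},
    {"slide":[120,0,-40],"twist":0},
    {"slide":[155,0,-50],"twist":0},
    {"slide":[190,0,-50],"twist":0},
    {"slide":[225,-10,-50],"twist":0},
    {"slide":[260,-20,-50],"twist":0},
    {"slide":[295,-35,-50],"twist":0},
    {"slide":[330,-50,-50],"twist":0},
    {"slide":[365,-65,-50],"twist":0},
    {"slide":[400,-80,-50],"twist":0},
    {"slide":[430,-90,-50],"twist":0},
    {"slide":[445,-95,-50],"twist":0},
    {"slide":[450,-100,-50],"twist":0},
    {"slide":[450,-100,-50],"twist":0},
    {"slide":[450,-100,-50],"twist":0},
  ],
)

```text
time_s: 36.75
tcp_pos: [0.527, 0.3041, 0.4015]
tcp_rot: [[0.046, 0.999, 0.0], [0.999, -0.046, -0.002], [-0.002, 0.0, -1.0]]
force: [0.8, -0.8, -0.1]
finger_gap: 0.0661
finger_force: 0.0
```

```bash
python3 - <<'E'
from h import *
a=manip.capture("top");b=manip.capture("scene"); K=5
cv2.imwrite("pics/end_top.png",a[:,:,::-1])
cv2.imwrite("pics/end.png",np.hstack([cv2.resize(a[125:245,195:355],(400,300)),cv2.resize(b[110:290,140:380],(400,300))])[:,:,::-1])
g=cv2.resize(cv2.cvtColor(a,7)[125:245,195:355],None,fx=6,fy=6,interpolation=cv2.INTER_CUBIC)
h=cv2.HoughCircles(g,cv2.HOUGH_GRADIENT_ALT,1.5,20,param1=120,param2=.6,minRadius=36,maxRadius=50)
W=[(.5916,-.0093),(.5966,-.055),(.6015,-.1008),(.6065,-.1465)]
for u,v,r in h[0]:
    p=ray("top",((u+.5)/6-.5+195,(v+.5)/6-.5+125),.091)
    if p[0]>.55: print(p.round(4),r,[round(1000*np.hypot(*(p[:2]-w)),1) for w in W])
E
```

```text
[ 0.6013 -0.1006  0.091 ] 41.92829 [np.float64(91.8), np.float64(45.8), np.float64(0.3), np.float64(46.2)]
[ 0.5956 -0.0569  0.091 ] 41.211815 [np.float64(47.8), np.float64(2.2), np.float64(44.3), np.float64(90.3)]
[ 0.6061 -0.1473  0.091 ] 41.752678 [np.float64(138.7), np.float64(92.8), np.float64(46.7), np.float64(0.9)]
```

View pics/end.png

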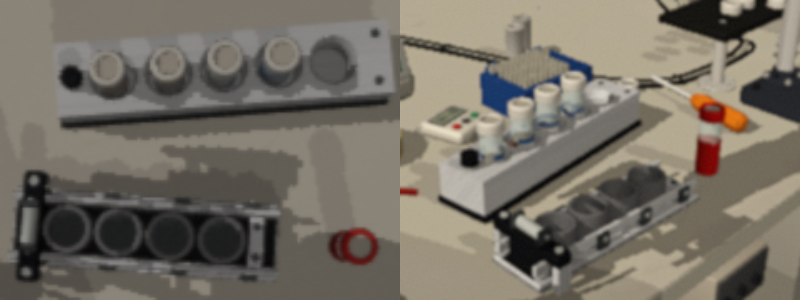

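The final view shows caps at (108,73), (169,69), (226,64) and (283,60) in wells 1–4, the fifth well empty at (332,62), and four empty pucks in line from (67,228) to (222,240). One last numeric check on the pucks before handing in.

```bash
python3 - <<'E'
from h import *
a=cv2.imread("pics/end_top.png"); g=cv2.resize(cv2.cvtColor(a,6)[195:245,195:315],None,fx=6,fy=6,interpolation=cv2.INTER_CUBIC)
h=cv2.HoughCircles(g,cv2.HOUGH_GRADIENT_ALT,1.5,60,param1=80,param2=.5,minRadius=42,maxRadius=64)
for u,v,r in sorted(h[0].tolist()): print(ray("top",((u+.5)/6-.5+195,(v+.5)/6-.5+195),.04).round(4),round(r,1))
E
```

```text
[0.464  0.0234 0.04  ] 45.0
[0.464  0.0234 0.04  ] 57.8
[ 0.4632 -0.0192  0.04  ] 45.0
[ 0.4632 -0.0192  0.04  ] 58.8
[ 0.4614 -0.0613  0.04  ] 57.5
[ 0.4595 -0.1043  0.04  ] 46.0
[ 0.4595 -0.1043  0.04  ] 57.9
[ 0.4613 -0.1451  0.04  ] 53.1
```

The pucks are still where they started, at 43 mm pitch, with rims the right size. Handing in.

```bash
python3 -c "
from station import manip
print(manip.job_done())"
```

```text
the job is handed in; nothing more can be done
None
```

I moved the four vials into wells 1–4 in queue order from the gate, left the fifth well and the four pucks as they were, and handed the job in at about 37 s; the hand-in returned no verdict.

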